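Work the tight plug out of the block

ROBOT

A 6-joint arm with a two-finger parallel gripper is mounted at the origin on a cart in front of the work surface, level with it; the furniture and walls round the work are solid. World frame = base frame: x ahead of the robot, y to its left, z up, the work surface at z = 0. Lengths are in m, angles in rad, forces in N, time in s.
With the tool pointing down it reaches from about 0.35 to 0.8 m from the base axis. Payload 7.3 kg.
Tool frame: the origin (TCP) lies midway between the tips of the shut fingers; the grasp point (between the pads) lies 19 mm behind it; z points along the fingers, y is the line along which they close (so a half turn about z gives the same grasp; the last joint's range is limited). The gripper opens to 85 mm and grips with 20 to 120 N. Pads are 22 mm wide; open, the fingers measure 114 mm over their backs; the gripper's body (76 mm by 85 mm) begins 54 mm behind the grasp point. The pads swing forward as they close: fully open they stand 13 mm farther back than shut.
Start: joints at [-1.268, 0.342, 1.524, -0, 1.275, -0.146], TCP at [0.228, -0.473, 0.231] pointing down, gripper open.
Joint ranges: [-2.53, 2.53], [-0.77, 2.02], [0.04, 2.7], [-1, 4.14], [0.28, 2.66], [-3.11, 3.11]. Speed limits (rad/s): [2.57, 2.57, 3.14, 3.14, 3.14, 3.14].

INTERFACE

Orientations are given as [roll, pitch, yaw] about the fixed x, y, z axes, in that order (R = Rz(yaw) Ry(pitch) Rx(roll)).
In Python, from bench import sense, camera, camera_params, hand_in gives the robot as it stands.
- The arm moves only by the tool step_arm, never from a script. Its argument "commands" is a list that holds one entry, the list of rows, each a list of 7 numbers: the turn, a rotation vector about the tool's x, y, z in degrees, then the shift along the tool's x, y, z in m, then the opening in per cent of the stroke, from 0 (shut) to 100 (fully open). A call has 1 to 12 rows; each row shifts and turns the commanded pose from where the row before left it, along the tool's axes as they then stand; what a row does not reach is not made up. A row lasts 1/8 s, in which the tool goes at most 62.5 mm and 10.7 degrees, less where a joint would pass 70% of its speed; a pose out of reach is approached as far as the arm can. A call with a gripper value outside its range is refused whole. The fingers move at their own pace and stop on an object; "newtons" is the grip in N (left out, the last holds). Time passes only in rows, so rows that do not move let the fingers close. It gives the time, the measured TCP pose, the force, the opening and the grip force at its end, in the units of the state.
- sense(): the state, without advancing time (a new reading comes with each control period).
- camera(name): name is "scene" or "side" or "wrist"; returns the picture (400x640x3 uint8, red, green, blue); there is no depth.
- camera_params(name): a dict with "K" (3x3 intrinsics, pixels), "eye" and "attitude" of the camera in the world. Camera axes: x right, y up, looking along -z (the intrinsics and any distortion apply to the point x, -y, -z); pixel columns grow to the right and rows downward; lengths in m; the calibration is good to about 2 mm. A picture is of the moment at which its call begins: read the wrist's pose just before it. camera_params takes no time and is no camera call; for the wrist camera it gives the pose at the moment of the call.
- hand_in(): hands the job in; it is judged then, once.
The state is a dict: "clock": time; "qpos": joint angles; "joint_vel": joint speeds; "effort": joint torques, N m; "tcp_pos": TCP position; "tcp_rot": TCP orientation; "ft_force": force on the tool from outside, world axes, zero at the start; "moment": the same for the moment, N m; "finger_gap": finger opening in m; "grasp_force": force on a finger pad.
Only numpy, scipy, OpenCV 4.12 (cv2) and the standard library are available. Lean on these libraries where they do the work, as an engineer would, in place of code of your own. Each camera call takes 0.05 s, during which the arm holds its last target. There are 200 camera calls.

TASK

The steel plug is stuck friction-tight in the bore of the aluminium block, and the block only lies in its fixture by its own weight. Twist the plug back and forth while pulling it gently upward until it comes out, without lifting the block off its seat, and then stand the plug upright on its stem on the floor of the flat tray and let go of it.

Things in the scene. Friction and masses are not known exactly. Their poses are not given: they have to be found in the camera images.
- plug_handle (a point): Grip point on the flat handle of the loose bare steel plug (160 g, 90 mm tall), on the plug's axis, 16 mm under its top, 40 mm above the collar's underside. The handle is a bar 14 mm thick (along plug y), 34 mm wide (along plug x), 38 mm tall; plug z points up. Below it: a neck 16 mm across and 14 mm long, a collar 48 mm across and 6 mm thick, a stem 34 mm across and 34 mm long.
- plug_lug (a point): Stop lug of the plug, 7 mm wide and 6 mm thick, on the collar's +x side, in line with the handle's width; it reaches 34.5 mm from the axis. This point lies 31 mm from the axis. The lug sits between the two pins, so until the plug has risen 14 mm it can turn only to about 0.65 rad either side of the block's +x axis.
- plug_foot (a point): Centre of the flat foot of the plug's stem, 74 mm below the handle point, plug axes. At the start the stem is in the bore and the collar rests on the block's top.
- block_top (a point): Centre of the bore's mouth (40 mm wide) in the top of the aluminium block, 80 x 80 x 50 mm, 62 mm above the bench. x and y run along the block's sides, z up. The stem is clear of the bore when the plug has risen 34 mm.
- bore_shoes (a point): Middle of the four sprung black rubber shoes in the bore, 20 mm below its mouth. They grip the stem with 11 to 15 N of friction at 17 mm radius until the plug has risen about 23 mm. Pulled straight, the plug takes the block along. While the plug turns, most friction acts round the axis and a light pull draws it out: rise no more than 4 mm for each 0.9 rad of turning.
- pin_left (a point): Top of the steel stop pin on one side: 6 mm thick, standing 14 mm tall on the block's top face, 30 mm from the bore's axis, turned 0.87 rad from the block's +x axis to its +y side.
- pin_right (a point): Top of the steel stop pin on the other side: 6 mm thick, standing 14 mm tall on the block's top face, 30 mm from the bore's axis, turned 0.87 rad from the block's +x axis to its -y side.
- block (a joint): How far the block has been lifted off its seat in the fixture (m), 0 when seated. It weighs 0.75 kg and is held down by its weight alone; it slides straight up freely but cannot turn. The fixture is a dark steel base 136 x 120 x 12 mm, fixed to the bench, with low corner stops round the block.
- tray_floor (a point): Centre of the floor of the flat grey metal tray, fixed to the bench: floor 1 mm above the bench, outside 248 mm along its x axis by 198 mm along its y axis, rim 22 mm high and 2 mm thick. The few tiny washers and nuts seen lying in it are thin and do not hinder standing something on the floor.
Mind the look-alikes: they are no part of the job. What is shaped like the part that bears plug_handle but pink is not meant. What is shaped like the part that bears block_top but orange is not meant.

How it is judged:
By the outcome, as a careful person would: the job done as asked, in the order asked, and still so for the second after the job is handed in, with the robot touching nothing.
It also fails if it takes over 58 s, if anything falls off the work surface, if the arm or the gripper's body presses on something with over 40 N, if the wrist force passes 120 N, or if a joint passes its speed limit or range.

## Working session

There is one attempt and no reset: what is moved stays moved. The work goes in short steps, Python scripts to look and compute and a tool call to move; the robot and the scene stay as the last step left them, time stands still between calls to the robot, and variables do not carry over. Pictures are saved under pics/ and viewed, at most 10 in all, crops included, and the job is handed in when it is done.

Besides the shell and the picture viewer there is one more tool, called after "Emit:" as name(argument=value, ...), one argument or row to a line, values as JSON. step_arm: Moves the arm, as the interface text tells. Its arguments: {"type":"object","properties":{"commands":{"type":"array"},"newtons":{"type":"number"}},"required":["commands"]}

```bash
mkdir -p pics; ls; cat > h.py <<'E'
import numpy as np,cv2
from bench import *
from scipy.spatial.transform import Rotation as R
def att(p):
    a=np.array(p["attitude"],float)
    if a.shape==(3,3): return a
    return R.from_euler('xyz',a).as_matrix() if a.size==3 else R.from_quat(a).as_matrix()
def ray(p,u,v):
    K=np.array(p["K"]);D=np.array(p.get("dist",p.get("distortion",np.zeros(5))),float)
    x,y=cv2.undistortPoints(np.array([[[u,v]]],float),K,D)[0,0]
    return np.array(p["eye"]),att(p)@np.array([x,-y,-1])
def plane(p,u,v,z):
    e,d=ray(p,u,v); return e+d*(z-e[2])/d[2]
def proj(p,X):
    c=att(p).T@(np.array(X)-p["eye"]); K=np.array(p["K"])
    D=np.array(p.get("dist",p.get("distortion",np.zeros(5))),float)
    return cv2.projectPoints(np.array([[c[0],-c[1],-c[2]]]),np.zeros(3),np.zeros(3),K,D)[0][0,0]
def snap(n,f):
    im=camera(n); cv2.imwrite(f"pics/{f}.png",im[...,::-1]); return im
E
python3 - <<'E'
from h import *
for n in("scene","side","wrist"):
    print(n,camera_params(n)); snap(n,n+"0")
print(sense())
E
```

```text
pics
scene {'K': array([[512.48412804,   0.        , 313.60272938],
       [  0.        , 512.48412804, 195.83688976],
       [  0.        ,   0.        ,   1.        ]]), 'eye': array([-0.22033846, -1.09925197,  1.18975825]), 'attitude': array([ 0.79907488, -0.01663433, -0.66608646])}
side {'K': array([[427.05289351,   0.        , 315.68837418],
       [  0.        , 427.05289351, 201.91630533],
       [  0.        ,   0.        ,   1.        ]]), 'eye': array([0.24362615, 0.98697482, 0.9709456 ]), 'attitude': array([ 0.96407263,  0.01439692, -2.96246841])}
wrist {'K': array([[331.31679176,   0.        , 322.8801877 ],
       [  0.        , 331.31679176, 195.98500821],
       [  0.        ,   0.        ,   1.        ]]), 'eye': array([ 0.29071229, -0.44151515,  0.37271181]), 'attitude': array([-2.80836907e-01,  4.29569355e-04, -1.12310959e+00])}
{'clock': 0.15, 'qpos': array([-1.26798701e+00,  3.42580052e-01,  1.52476030e+00, -3.63390919e-05,
        1.27535706e+00, -1.46011860e-01]), 'joint_vel': array([ 0.0016224 , -0.00208305, -0.00233646, -0.000583  ,  0.00076455,
        0.00067454]), 'effort': array([ 1.43179299e-03, -4.33907175e+01, -2.46147037e+01, -9.53916037e-05,
        5.69481213e-03,  1.75065662e-05]), 'tcp_pos': array([ 0.22772224, -0.47273974,  0.23078959]), 'tcp_rot': array([-3.14049460e+00, -1.26351429e-04,  4.48831708e-01]), 'ft_force': array([-0.29495026, -0.05936922,  0.77627364]), 'moment': array([ 0.02255946, -0.04779354, -0.00617961]), 'grasp_force': 0.0, 'finger_gap': 0.08526846165683111}
```

View pics/scene0.png

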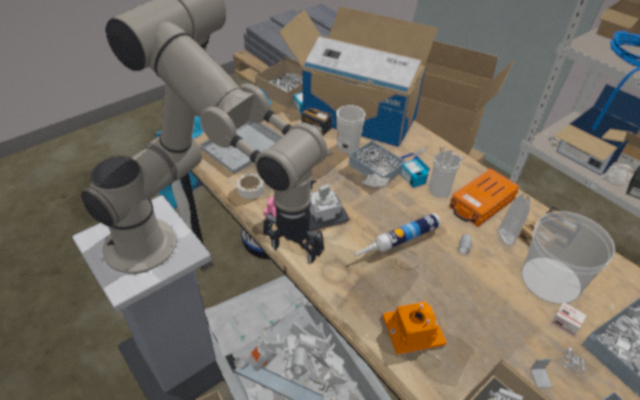

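View pics/side0.png

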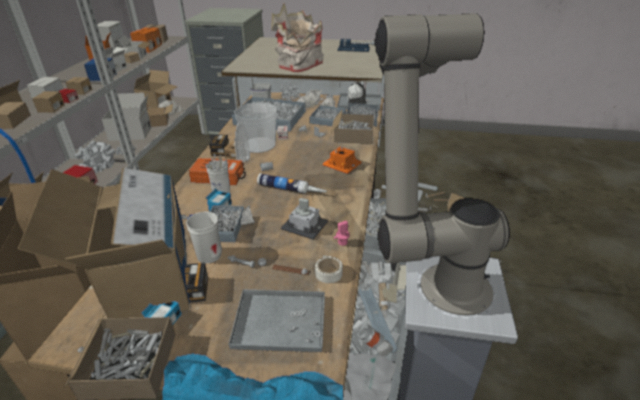

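The side view shows the aluminium block with the plug at about (305,215), the pink decoy at (342,232) and the tray centred near (279,320). The orange decoy is at (343,158).

```bash
python3 - <<'E'
from h import *
p=camera_params("side"); s=camera_params("scene")
for n,u,v,z in [("handle",305,205,.11),("base",304,225,.012),("trayTL",243,291,.022),("TR",326,292,.022),("BR",325,350,.022),("BL",230,348,.022),("pink",342,238,0),("cup",203,225,.09),("whiteroll",328,265,.04),("tube",320,190,.02),("blue box",218,200,.04)]:
    X=plane(p,u,v,z);print(n,X.round(3),proj(s,X).round())
im=cv2.imread("pics/side0.png")[160:270,240:370]
cv2.imwrite("pics/c.png",cv2.resize(im,None,fx=5,fy=5,interpolation=cv2.INTER_CUBIC))
E
```

```text
handle [ 0.51  -0.207  0.11 ] [315. 186.]
base [ 0.519 -0.218  0.012] [319. 209.]
trayTL [0.633 0.141 0.022] [282. 138.]
TR [0.386 0.104 0.022] [230. 170.]
BR [0.357 0.304 0.022] [194. 144.]
BL [0.603 0.34  0.022] [246. 116.]
pink [ 0.374 -0.181  0.   ] [275. 225.]
cup [ 0.834 -0.065  0.09 ] [362. 131.]
whiteroll [0.395 0.006 0.04 ] [248. 181.]
tube [ 0.499 -0.445  0.02 ] [362. 254.]
blue box [ 0.872 -0.284  0.04 ] [412. 170.]
```

View pics/c.png

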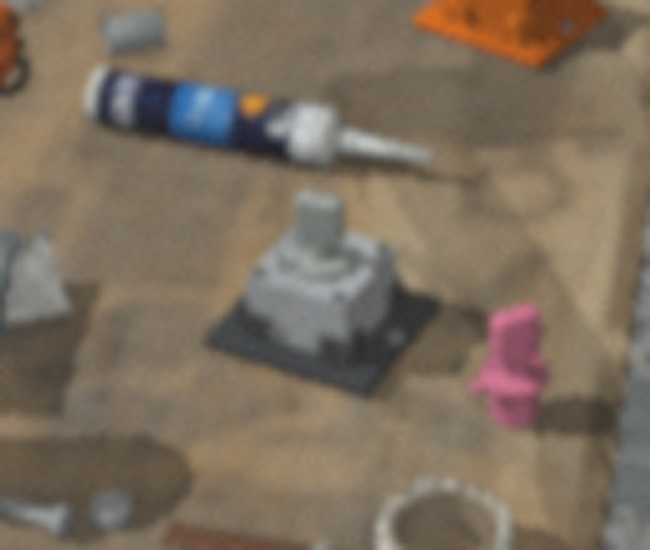

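The crop shows the plug's handle at about side pixel (304,202), with its thin edge towards the camera's side. The tray's corners fit 248 x 198 mm at a yaw of about 0.15. I'm moving over the plug for a wrist view.

Emit:
step_arm(
  commands=[
    [[0,0,0,0.046,-0.0145,0,100],[0,0,0,0.046,-0.0145,0,100],[0,0,0,0.046,-0.0145,0,100],[0,0,0,0.046,-0.0145,0,100],[0,0,0,0.046,-0.0145,0,100],[0,0,0,0.046,-0.0145,0,100],[0,0,0,0.046,-0.0145,0,100],[0,0,0,0.046,-0.0145,0,100],[0,0,0,0,0,0,100]],
  ],
)

```text
clock: 1.27
tcp_pos: [0.5106, -0.2064, 0.2307]
tcp_rot: [-3.141, -0.0, 0.453]
ft_force: [-0.5, -2.0, -0.7]
finger_gap: 0.0857
grasp_force: 0.0
```

```bash
python3 - <<'E'
from h import *
s=sense();print(s["clock"],s["qpos"].round(3),s["tcp_pos"],s["tcp_rot"]);p=camera_params("wrist");snap("wrist","w1");print(p["eye"],p["attitude"])
import pickle;pickle.dump(p,open("w1.pkl","wb"))
E
```

```text
1.275 [-5.240e-01  3.900e-01  1.453e+00  1.000e-03  1.299e+00  5.940e-01] [ 0.51057039 -0.20643639  0.23073938] [-3.14077812e+00 -7.31073666e-05  4.53086854e-01]
[ 0.57343972 -0.17493465  0.37275361] [-2.80939658e-01 -1.61341352e-04 -1.11877690e+00]
```

View pics/w1.png

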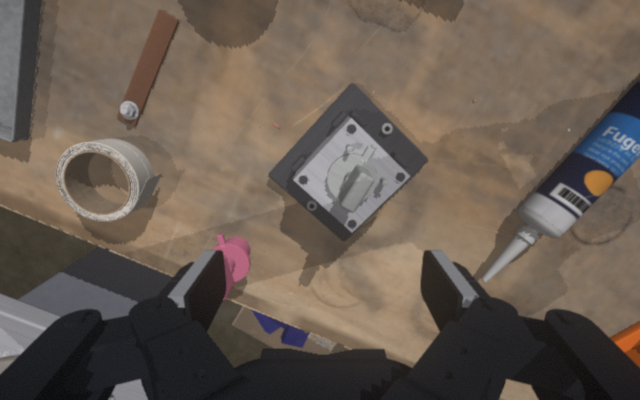

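The wrist view shows the block around (352,172), with the handle near (358,185). I'm enlarging this part to read off corners.

```bash
python3 - <<'E'
import cv2
im=cv2.imread("pics/w1.png")[105:245,280:425]
cv2.imwrite("pics/w1c.png",cv2.resize(im,None,fx=4,fy=4,interpolation=cv2.INTER_CUBIC))
E
```

```text
(no output)
```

View pics/w1c.png

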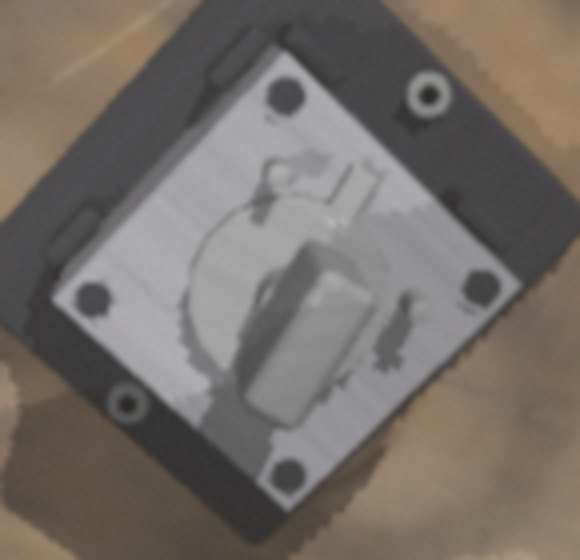

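```bash
python3 - <<'E'
from h import *
import pickle;p=pickle.load(open("w1.pkl","rb"))
f=lambda q,z:np.array([plane(p,280+(u+.5)/4-.5,105+(v+.5)/4-.5,z)[:2] for u,v in q])
b=f([(282,48),(522,285),(288,512),(53,297)],.062)
print(b.round(4),"c",b.mean(0),[np.linalg.norm(b[i]-b[i-1]).round(4) for i in range(4)])
for i in range(4):
    d=b[i]-b[i-1];print("edge yaw",np.arctan2(d[1],d[0]).round(3))
h=f([(320,267),(375,292),(292,427),(243,398)],.118)
print("handle c",h.mean(0),[np.linalg.norm(h[i]-h[i-1]).round(4) for i in range(4)])
for i in(0,2):
    d=h[(i+3)%4]-h[i]; print("handle yaw",np.arctan2(d[1],d[0]).round(3))
d=h[1]-h[2];print("handle yaw",np.arctan2(d[1],d[0]).round(3))
c=b.mean(0)
for n,q,z in[("lug",(365,178),.068),("pinA",(278,172),.076),("pinB",(418,305),.076)]:
    d=f([q],z)[0]-c;print(n,d,np.linalg.norm(d),np.arctan2(d[1],d[0]))
P=camera_params("side");t=np.array([plane(P,u,v,.022)[:2] for u,v in[(243,291),(326,292),(325,350),(230,348)]]);print("tray",t.mean(0))
E
```

```text
[[ 0.5715 -0.2036]
 [ 0.5474 -0.2807]
 [ 0.4709 -0.257 ]
 [ 0.4956 -0.1807]] c [ 0.5213442  -0.23049689] [np.float64(0.0793), np.float64(0.0808), np.float64(0.0801), np.float64(0.0802)]
edge yaw -0.293
edge yaw -1.874
edge yaw 2.842
edge yaw 1.257
handle c [ 0.52242733 -0.22942869] [np.float64(0.0306), np.float64(0.0121), np.float64(0.0321), np.float64(0.0118)]
handle yaw 3.094
handle yaw -0.057
handle yaw -0.057
lug [ 0.03264385 -0.00301349] 0.03278264858857149 -0.09205333746895465
pinA [0.02583985 0.01666191] 0.03074600960076227 0.5727211015938362
pinB [ 0.0127118  -0.02625956] 0.02917455285937081 -1.1199633878068462
tray [0.49462004 0.22198598]
```

The measured edges are 80 mm as they must be. The block's yaw is -0.30, the plug's is -0.07, and the axis is at (0.5215, -0.230). I'm moving over the plug, turning to match it and descending.

Emit:
step_arm(
  commands=[
    [[0,0,0,0,0.026,0,100],[0,0,10,0,0,0,100],[0,0,10,0,0,0,100],[0,0,10,0,0,0,100],[0,0,0,0,0,0.04,100],[0,0,0,0,0,0.04,100],[0,0,0,0,0,0,100]],
  ],
)

```text
clock: 2.2
tcp_pos: [0.5177, -0.2323, 0.1487]
tcp_rot: [-3.139, 0.006, -0.076]
ft_force: [-0.3, -0.3, 1.0]
finger_gap: 0.0853
grasp_force: 0.0
```

```bash
python3 - <<'E'
from h import *
s=sense();print(s["clock"],s["qpos"].round(3),s["tcp_pos"],s["tcp_rot"],s["ft_force"]);p=camera_params("wrist");im=snap("wrist","w2")
for z in(.118,):
  for dx in(-17,17):
    for dy in(-7,7):
      a=-.07;print(proj(p,[.5215+(dx*np.cos(a)-dy*np.sin(a))/1e3,-.230+(dx*np.sin(a)+dy*np.cos(a))/1e3,z]).round(1))
E
```

```text
2.2 [-0.557  0.498  1.518 -0.     1.133  1.091] [ 0.51766571 -0.23230762  0.14865783] [-3.13870674  0.00643899 -0.07637654] [-0.28993249 -0.33230461  0.97100503]
[332.1 251.9]
[307.6 252.1]
[332.2 194.7]
[306.3 194.9]
```

View pics/w2.png

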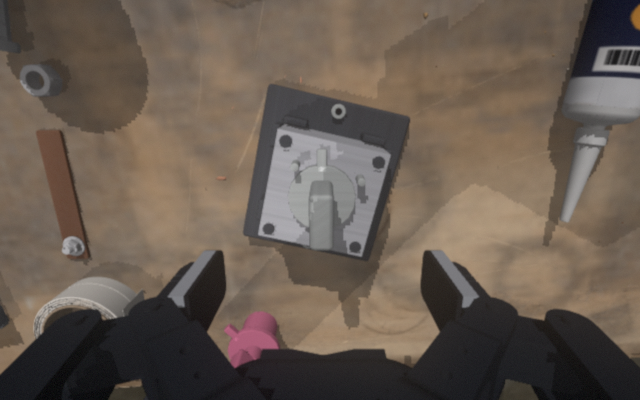

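The handle top spans columns 309–332 and rows 195–250, as my measured pose predicts. I'm descending and closing.

Emit:
step_arm(
  commands=[
    [[0,0,0,0.0036,-0.0026,0,100],[0,0,0,0,0,0.035,100],[0,0,0,0,0,0.028,100],[0,0,0,0,0,0,100],[0,0,0,0,0,0,25]],
  ],
  newtons=60,
)

```text
clock: 2.88
tcp_pos: [0.5253, -0.2306, 0.0903]
tcp_rot: [3.14, -0.003, -0.075]
ft_force: [-0.5, -0.2, 0.1]
finger_gap: 0.0697
grasp_force: 0.0
```

Emit:
step_arm(
  commands=[
    [[0,0,0,0,0,0,0],[0,0,0,0,0,0,0],[0,0,0,0,0,0,0],[0,0,0,0,0,0,0],[0,0,0,0,0,0,0],[0,0,0,0,0,0,0]],
  ],
  newtons=60,
)

```text
clock: 3.62
tcp_pos: [0.5244, -0.2309, 0.0891]
tcp_rot: [3.14, -0.001, -0.075]
ft_force: [-2.4, -4.9, 5.8]
finger_gap: 0.013
grasp_force: 60.0
```

The grip is about 2.5 mm off-axis in x, so I'm reopening a little, correcting and regripping.

Emit:
step_arm(
  commands=[
    [[0,0,0,0,0,0,35],[0,0,0,0,0,0,35],[0,0,0,-0.0026,0.0,0.003,35],[0,0,0,0,0,0,35],[0,0,0,0,0,0,0],[0,0,0,0,0,0,0],[0,0,0,0,0,0,0],[0,0,0,0,0,0,0]],
  ],
  newtons=70,
)

```text
clock: 4.62
tcp_pos: [0.5215, -0.2304, 0.0854]
tcp_rot: [3.141, -0.0, -0.075]
ft_force: [-1.8, -5.4, 0.4]
finger_gap: 0.0128
grasp_force: 69.2
```

Emit:
step_arm(
  commands=[
    [[0,0,8,0,0,0,0],[0,0,8,0,0,-0.0004,0],[0,0,8,0,0,-0.0004,0],[0,0,8,0,0,-0.0004,0],[0,0,8,0,0,0,0]],
  ],
)

```text
clock: 5.25
tcp_pos: [0.5215, -0.2302, 0.0862]
tcp_rot: [3.141, -0.001, -0.777]
ft_force: [-1.2, -5.0, -2.6]
finger_gap: 0.0128
grasp_force: 68.8
```

Emit:
step_arm(
  commands=[
    [[0,0,-8,0,0,0,0],[0,0,-8,0,0,-0.0004,0],[0,0,-8,0,0,-0.0004,0],[0,0,-8,0,0,-0.0004,0],[0,0,-8,0,0,-0.0004,0],[0,0,-8,0,0,-0.0004,0],[0,0,-8,0,0,0,0]],
  ],
)

```text
clock: 6.12
tcp_pos: [0.5215, -0.2303, 0.0882]
tcp_rot: [3.141, 0.0, 0.209]
ft_force: [-1.4, -5.7, -2.5]
finger_gap: 0.0127
grasp_force: 68.7
```

The pull is light (2.5 N, below the block's weight). I'm continuing.

Emit:
step_arm(
  commands=[
    [[0,0,8,0,0,0,0],[0,0,8,0,0,-0.0005,0],[0,0,8,0,0,-0.0005,0],[0,0,8,0,0,-0.0005,0],[0,0,8,0,0,-0.0005,0],[0,0,8,0,0,-0.0005,0],[0,0,8,0,0,0,0]],
  ],
)

```text
clock: 7.0
tcp_pos: [0.5215, -0.2302, 0.0906]
tcp_rot: [3.141, -0.0, -0.777]
ft_force: [-0.2, -5.5, -2.2]
finger_gap: 0.0131
grasp_force: 68.8
```

Emit:
step_arm(
  commands=[
    [[0,0,-8,0,0,0,0],[0,0,-8,0,0,-0.0005,0],[0,0,-8,0,0,-0.0005,0],[0,0,-8,0,0,-0.0005,0],[0,0,-8,0,0,-0.0005,0],[0,0,-8,0,0,-0.0005,0],[0,0,-8,0,0,0,0]],
  ],
)

```text
clock: 7.88
tcp_pos: [0.5216, -0.2305, 0.0932]
tcp_rot: [3.141, 0.0, 0.209]
ft_force: [-0.8, -6.0, -2.4]
finger_gap: 0.013
grasp_force: 68.7
```

Emit:
step_arm(
  commands=[
    [[0,0,8,0,0,0,0],[0,0,8,0,0,-0.0005,0],[0,0,8,0,0,-0.0005,0],[0,0,8,0,0,-0.0005,0],[0,0,8,0,0,-0.0005,0],[0,0,8,0,0,-0.0005,0],[0,0,8,0,0,0,0]],
  ],
)

```text
clock: 8.75
tcp_pos: [0.5214, -0.2303, 0.0955]
tcp_rot: [3.141, -0.0, -0.777]
ft_force: [-1.0, -5.1, -3.6]
finger_gap: 0.013
grasp_force: 68.8
```

Emit:
step_arm(
  commands=[
    [[0,0,-8,0,0,0,0],[0,0,-8,0,0,-0.0005,0],[0,0,-8,0,0,-0.0005,0],[0,0,-8,0,0,-0.0005,0],[0,0,-8,0,0,-0.0005,0],[0,0,-8,0,0,-0.0005,0],[0,0,-8,0,0,0,0]],
  ],
)

```text
clock: 9.62
tcp_pos: [0.5215, -0.2304, 0.0981]
tcp_rot: [3.141, 0.0, 0.209]
ft_force: [-0.3, -5.7, -1.4]
finger_gap: 0.0126
grasp_force: 68.7
```

Emit:
step_arm(
  commands=[
    [[0,0,8,0,0,0,0],[0,0,8,0,0,-0.0005,0],[0,0,8,0,0,-0.0005,0],[0,0,8,0,0,-0.0005,0],[0,0,8,0,0,-0.0005,0],[0,0,8,0,0,-0.0005,0],[0,0,8,0,0,0,0]],
  ],
)

```text
clock: 10.5
tcp_pos: [0.5214, -0.2302, 0.1005]
tcp_rot: [3.141, -0.0, -0.777]
ft_force: [-0.8, -5.0, -3.7]
finger_gap: 0.0129
grasp_force: 68.8
```

Emit:
step_arm(
  commands=[
    [[0,0,-8,0,0,0,0],[0,0,-8,0,0,-0.0005,0],[0,0,-8,0,0,-0.0005,0],[0,0,-8,0,0,-0.0005,0],[0,0,-8,0,0,-0.0005,0],[0,0,-8,0,0,-0.0005,0],[0,0,-8,0,0,0,0]],
  ],
)

```text
clock: 11.38
tcp_pos: [0.5215, -0.2304, 0.1031]
tcp_rot: [3.141, 0.0, 0.209]
ft_force: [0.1, -4.2, -3.5]
finger_gap: 0.0131
grasp_force: 68.7
```

```bash
python3 - <<'E'
from h import *
im=camera("side")[150:270,240:370,::-1]
cv2.imwrite("pics/s3.png",cv2.resize(im,None,fx=4,fy=4,interpolation=cv2.INTER_CUBIC))
E
```

```text
(no output)
```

View pics/s3.png

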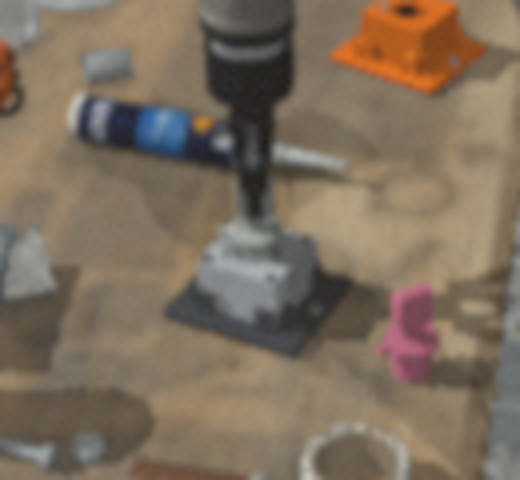

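The block is still seated (about (255,290) in the crop) and the collar is clearly raised above its top. I'm continuing with the same swings.

Emit:
step_arm(
  commands=[
    [[0,0,8,0,0,0,0],[0,0,8,0,0,-0.0005,0],[0,0,8,0,0,-0.0005,0],[0,0,8,0,0,-0.0005,0],[0,0,8,0,0,-0.0005,0],[0,0,8,0,0,-0.0005,0],[0,0,8,0,0,0,0]],
  ],
)

```text
clock: 12.3
tcp_pos: [0.5214, -0.2302, 0.1055]
tcp_rot: [3.141, -0.0, -0.777]
ft_force: [-0.3, -5.0, -4.6]
finger_gap: 0.013
grasp_force: 68.8
```

Emit:
step_arm(
  commands=[
    [[0,0,-8,0,0,0,0],[0,0,-8,0,0,-0.0005,0],[0,0,-8,0,0,-0.0005,0],[0,0,-8,0,0,-0.0005,0],[0,0,-8,0,0,-0.0005,0],[0,0,-8,0,0,-0.0005,0],[0,0,-8,0,0,0,0]],
  ],
)

```text
clock: 13.18
tcp_pos: [0.5216, -0.2304, 0.1081]
tcp_rot: [3.14, 0.0, 0.209]
ft_force: [-0.9, -5.7, -2.7]
finger_gap: 0.0132
grasp_force: 68.7
```

Emit:
step_arm(
  commands=[
    [[0,0,8,0,0,0,0],[0,0,8,0,0,-0.0005,0],[0,0,8,0,0,-0.0005,0],[0,0,8,0,0,-0.0005,0],[0,0,8,0,0,-0.0005,0],[0,0,8,0,0,-0.0005,0],[0,0,8,0,0,0,0]],
  ],
)

```text
clock: 14.05
tcp_pos: [0.5216, -0.2296, 0.1109]
tcp_rot: [-3.141, 0.0, -0.778]
ft_force: [-0.8, -2.2, 0.0]
finger_gap: 0.013
grasp_force: 69.2
```

Emit:
step_arm(
  commands=[
    [[0,0,-8,0,0,0,0],[0,0,-8,0,0,-0.0005,0],[0,0,-8,0,0,-0.0005,0],[0,0,-8,0,0,-0.0005,0],[0,0,-8,0,0,-0.0005,0],[0,0,-8,0,0,-0.0005,0],[0,0,-8,0,0,0,0]],
  ],
)

```text
clock: 14.92
tcp_pos: [0.5214, -0.2287, 0.1131]
tcp_rot: [-3.14, 0.0, 0.209]
ft_force: [-0.0, 0.2, -1.6]
finger_gap: 0.013
grasp_force: 68.9
```

The plug is free: the sideways load is gone and only its weight remains. I'm lifting it clear and checking the tray for a free spot.

Emit:
step_arm(
  commands=[
    [[0,0,0,0,0,-0.004,0],[0,0,0,0,0,-0.006,0],[0,0,0,0,0,-0.02,0],[0,0,0,0,0,-0.03,0],[0,0,0,0,0,-0.03,0],[0,0,0,0,0,0,0]],
  ],
)

```text
clock: 15.68
tcp_pos: [0.5227, -0.2303, 0.2061]
tcp_rot: [3.138, -0.004, 0.203]
ft_force: [0.3, 0.2, -3.1]
finger_gap: 0.0132
grasp_force: 69.2
```

```bash
python3 - <<'E'
from h import *
im=camera("side")[:,:,::-1].copy()
p=camera_params("side")
for u,v in[(262,318),(262,325),(279,318)]:print(u,v,plane(p,u,v,.001).round(3))
a=cv2.resize(im[180:360,215:375],None,fx=3.3,fy=3.3,interpolation=cv2.INTER_CUBIC)
cv2.imwrite("pics/s4.png",a)
E
```

```text
262 318 [0.554 0.213 0.001]
262 325 [0.547 0.237 0.001]
279 318 [0.506 0.205 0.001]
```

View pics/s4.png

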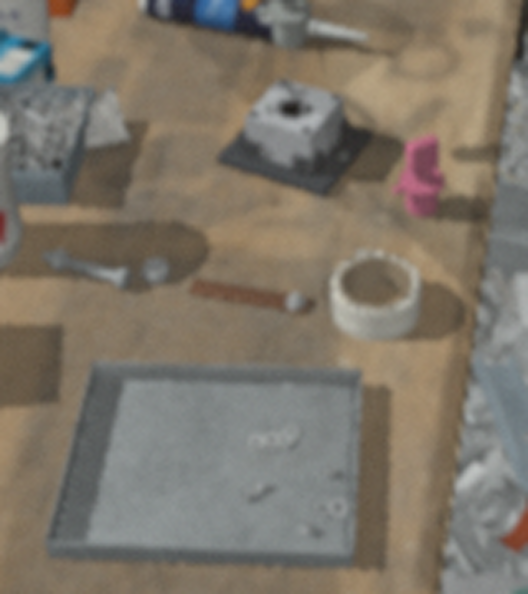

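The block sits in its fixture with an empty bore. The tray's left half is clear; the washers lie at crop columns above 245. I'm carrying the plug to about (0.545, 0.222).

Emit:
step_arm(
  commands=[
    [[0,0,0,0.0126,-0.0487,0,0],[0,0,0,0.0126,-0.0487,0,0],[0,0,0,0.0126,-0.0487,0,0],[0,0,0,0.0126,-0.0487,0,0],[0,0,0,0.0126,-0.0487,0,0],[0,0,0,0.0126,-0.0487,0,0],[0,0,0,0.0126,-0.0487,0,0],[0,0,0,0.0126,-0.0487,0,0],[0,0,0,0.0126,-0.0487,0,0],[0,0,0,0,0,0,0],[0,0,0,0,0,0,0]],
  ],
)

```text
clock: 17.1
tcp_pos: [0.5428, 0.222, 0.202]
tcp_rot: [3.141, 0.003, 0.205]
ft_force: [-0.3, -0.8, -1.3]
finger_gap: 0.0129
grasp_force: 69.4
```

Emit:
step_arm(
  commands=[
    [[0,0,0,0,0,0.03,0],[0,0,0,0,0,0.04,0],[0,0,0,0,0,0.04,0],[0,0,0,0,0,0.02,0],[0,0,0,0,0,0.006,0],[0,0,0,0,0,0,0],[0,0,0,0,0,0,0]],
  ],
)

```text
clock: 17.98
tcp_pos: [0.5443, 0.2223, 0.0686]
tcp_rot: [-3.142, -0.002, 0.204]
ft_force: [0.4, -0.6, -2.9]
finger_gap: 0.0126
grasp_force: 69.3
```

Emit:
step_arm(
  commands=[
    [[0,0,0,0,0,0.002,0],[0,0,0,0,0,0.001,0],[0,0,0,0,0,0.001,0],[0,0,0,0,0,0,0]],
  ],
)

```text
clock: 18.48
tcp_pos: [0.5435, 0.2225, 0.0634]
tcp_rot: [3.141, 0.0, 0.205]
ft_force: [-0.4, 0.3, -2.1]
finger_gap: 0.0132
grasp_force: 69.3
```

Emit:
step_arm(
  commands=[
    [[0,0,0,0,0,0.001,0],[0,0,0,0,0,0.001,0],[0,0,0,0,0,0.001,0],[0,0,0,0,0,0.001,0],[0,0,0,0,0,0,0]],
  ],
)

```text
clock: 19.1
tcp_pos: [0.5435, 0.2224, 0.0593]
tcp_rot: [3.142, 0.0, 0.204]
ft_force: [0.8, -0.1, -1.9]
finger_gap: 0.0131
grasp_force: 69.3
```

Emit:
step_arm(
  commands=[
    [[0,0,0,0,0,0.0005,0],[0,0,0,0,0,0.0005,0],[0,0,0,0,0,0,0]],
  ],
)

```text
clock: 19.48
tcp_pos: [0.5436, 0.2225, 0.0588]
tcp_rot: [3.142, -0.0, 0.204]
ft_force: [-0.5, -0.1, 1.3]
finger_gap: 0.0128
grasp_force: 69.9
```

Emit:
step_arm(
  commands=[
    [[0,0,0,0,0,0.0005,0],[0,0,0,0,0,0,0]],
  ],
)

```text
clock: 19.73
tcp_pos: [0.5437, 0.2225, 0.0587]
tcp_rot: [3.141, -0.001, 0.204]
ft_force: [-2.3, -1.4, 6.0]
finger_gap: 0.0134
grasp_force: 70.8
```

The foot touches the floor (6 N upward). I'm releasing and retreating straight up.

Emit:
step_arm(
  commands=[
    [[0,0,0,0,0,0,18],[0,0,0,0,0,0,30],[0,0,0,0,0,0,60],[0,0,0,0,0,0,60],[0,0,0,0,0,0,60],[0,0,0,0,0,-0.02,60],[0,0,0,0,0,-0.04,60],[0,0,0,0,0,-0.05,60],[0,0,0,0,0,-0.05,60],[0,0,0,0,0,0,60],[0,0,0,0,0,0,60]],
  ],
)

```text
clock: 21.1
tcp_pos: [0.5431, 0.2223, 0.2174]
tcp_rot: [3.141, 0.001, 0.204]
ft_force: [-0.6, 0.5, -0.4]
finger_gap: 0.0513
grasp_force: 0.0
```

```bash
python3 - <<'E'
from h import *
im=camera("side")[:,:,::-1].copy()
cv2.imwrite("pics/s5.png",cv2.resize(im[160:360,200:380],None,fx=3,fy=3,interpolation=cv2.INTER_CUBIC))
E
```

```text
(no output)
```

View pics/s5.png

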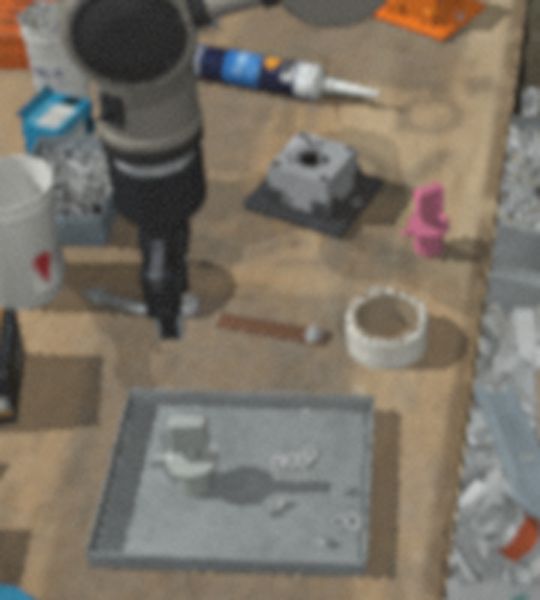

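The picture shows the plug upright on its stem in the tray at crop (190,455), the block seated with an empty bore at (312,170), and the gripper clear.

```bash
python3 -c "
from bench import *
print(hand_in())"
```

```text
the job is handed in; nothing more can be done
None
```

The plug came out by twisting with a light pull and now stands upright on its stem on the tray floor, released; the block looked still seated in every picture, and I handed the job in at about 21 s (no verdict was returned).

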